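# Take out the full tub and rack the sheet of empties

### The job

Two of the three closed tubs on the baking sheet are empty and one is full: lift them to find the full one and set it upright on the green trivet, leaving the empties upright on the sheet. Then raise the lift's shelf by its red tab to the free pair of rails of the rack next to it, and slide the sheet with both empties onto those rails until it is fully home against the stop. Leave everything else on the counter alone.

Things in the scene. Friction and masses are not known exactly. Their poses are not given: they have to be found in the camera images.
- deck (a point): centre of the top of the lift's flat aluminium shelf, 168 mm wide (x) by 200 mm long (y), 8 mm thick, with 12 mm high guides along both sides (156 mm between); y points level at the open front of the nearer rack, z up. It starts 30 mm above the table, over a grey base plate; a mast of two rods 350 mm high stands 108 mm from its centre along +x
- shelf (a joint): height of the lift's shelf above its lowest place, m, 0 to 0.24 (deck height = 0.030 + this). A counterbalanced vertical slide with friction: it rises with about 8 to 16 N of pull at the red tab and stays where it is left, loaded or not
- lift_grip (a point): grip point on the red upright tab of the shelf, on the robot's side, 140 mm from the deck's centre along -x and 42 mm above the deck. The tab is 16 mm thick (along deck x), 50 mm long (y) and 60 mm high from the deck's level; 50 mm of free space between it and the shelf's guide
- rack_a: one of two like steel racks in line, 202 (x) x 150 (y) x 276 mm high, origin centre of underside, open towards the lift (-y). Three rail pairs along y, tops 60, 150, 250 mm up, y -75 to +75; two carry a dark stored sheet, one is free. The rack nearer the lift (about 238 mm along +y) is the one to load
- rack_b: the like rack; the two stand 230 mm apart along y. In each: 161 mm clear between the rails' side walls; ramps dipping 8 mm and flared sides on the 17 mm before y = -75; stop face at y = +73.5: a sheet fully home has its origin at y = -26.5, at rail height, its tail 52 mm out past the rail ends
- sheet: centre of the underside of the bright aluminium baking sheet that lies on the lift's shelf, 150 mm wide (x), 200 mm long (y), 4 mm floor, 20 mm high rim all round, 0.35 kg; +y is its leading end, towards the rack
- trivet: centre of the underside of the green square trivet, 120 x 120 mm, 12 mm high (its top is 12 mm above this point), fixed on the counter, either right or left of the lift
- sauce: yellow squeeze bottle, 60 mm wide, 150 mm high, bystander; origin at its underside
- jar: jar with red lid, 76 mm wide, 110 mm high, bystander; origin at its underside
- bowl: white bowl, 110 mm wide, 55 mm high, bystander; origin at its underside
- cup: orange cup, 80 mm wide, 100 mm high, bystander; origin at its underside
- spatula: spatula lying on the counter, 200 mm long, about 30 mm high, bystander
- glove_box: green glove box, 110 x 100 x 56 mm, fixed on the counter, on the side where the trivet is not; origin at its underside
- tub_a_mid (a point): centre (half-way up) of one of three identical closed tubs, white with a blue lid, 62 (x) x 50 (y) x 56 mm high, in a row on the sheet along its y, about 61 mm apart, 62 mm across the sheet. Two are empty (0.12 to 0.18 kg), one is full (0.48 to 0.72 kg); only lifting tells which
- tub_b_mid (a point): centre (half-way up) of one of three identical closed tubs, white with a blue lid, 62 (x) x 50 (y) x 56 mm high, in a row on the sheet along its y, about 61 mm apart, 62 mm across the sheet. Two are empty (0.12 to 0.18 kg), one is full (0.48 to 0.72 kg); only lifting tells which
- tub_c_mid (a point): centre (half-way up) of one of three identical closed tubs, white with a blue lid, 62 (x) x 50 (y) x 56 mm high, in a row on the sheet along its y, about 61 mm apart, 62 mm across the sheet. Two are empty (0.12 to 0.18 kg), one is full (0.48 to 0.72 kg); only lifting tells which
- rack_a_stored1 (a point): middle of the underside of a dark stored sheet (150 x 142 mm, 20 mm rim, fixed), at the height of the rail tops that carry it
- rack_a_stored2 (a point): middle of the underside of a dark stored sheet (150 x 142 mm, 20 mm rim, fixed), at the height of the rail tops that carry it
- rack_b_stored1 (a point): middle of the underside of a dark stored sheet (150 x 142 mm, 20 mm rim, fixed), at the height of the rail tops that carry it
- rack_b_stored2 (a point): middle of the underside of a dark stored sheet (150 x 142 mm, 20 mm rim, fixed), at the height of the rail tops that carry it
- tub_a: the tub itself, origin at the centre of its underside; see its centre point
- tub_b: the tub itself, origin at the centre of its underside; see its centre point
- tub_c: the tub itself, origin at the centre of its underside; see its centre point
Things that resemble listed ones, but are neither listed nor needed, are in the scene too. What is shaped like the tub_b but brown or orange is not meant. There is more than one size of the sheet; the job needs the larger.

How it is judged:
By the outcome, as a careful person would: the job done as asked, in the order asked, and still so for the second after the job is handed in, with the robot touching nothing.
It also fails if it takes over 72 s, if anything falls off the work surface, if the arm or the gripper's body presses on something with over 40 N, if the wrist force passes 120 N, or if a joint passes its speed limit or range.

### The arm

A 6-joint arm with a two-finger parallel gripper is mounted at the origin on the work surface. World frame = base frame: x ahead of the robot, y to its left, z up, the work surface at z = 0. Lengths are in m, angles in degrees, forces in N, time in s.
With the tool pointing down it reaches from about 0.35 to 0.975 m from the base axis. Payload 17.4 kg.
Tool frame: the origin (TCP) lies at the very end of the fingers, on their centre line; the grasp point (between the pads) lies r.grip_point_offset behind it (r.grip_point_offset is the distance from the TCP to the grasp point, in m); z points along the fingers, y is the line along which they close (so a half turn about z gives the same grasp; the last joint's range is limited). The gripper opens to 85 mm and grips with 20 to 120 N. Pads are 22 mm wide; open, the fingers measure 114 mm over their backs; the gripper's body (76 mm by 85 mm) begins 54 mm behind the grasp point. The pads swing forward as they close: fully open they stand 13 mm farther back than shut.
Start: joints at [67.334, 6.646, 82.598, -0, 90.757, -2.166], TCP at [0.236, 0.632, 0.202] pointing down, gripper open.
Joint ranges: [-162.19, 162.19], [-47.58, 125.68], [4.15, 143.07], [-65.23, 245.23], [0.69, 171.88], [-170.13, 170.13]. Speed limits (degrees/s): [108.29, 108.29, 127.2, 180, 180, 180].

### API

Orientations are given as [roll, pitch, yaw] about the fixed x, y, z axes, in that order (R = Rz(yaw) Ry(pitch) Rx(roll)).
In Python, from rig import status, eyes, r gives the robot as it stands.
- The arm moves only by the tool drive_tool, never from a script. Its argument "increments" is one flat list of numbers, 6 for each row, row after row: the shift along the world's x, y, z in mm, then the turn, a rotation vector about the world's x, y, z in degrees. In form: [x, y, z, rx, ry, rz, x, y, z, rx, ry, rz, ...]. A call has 1 to 20 rows; each row is the pose to reach, as a shift and turn from the pose commanded when the call began; what a row does not reach only later rows make up. A row lasts 1/10 s, in which the tool goes at most 50 mm and 8.59 degrees, less where a joint would pass 70% of its speed; a pose out of reach is approached as far as the arm can. A call with a gripper value outside its range is refused whole. "hand" is the opening, from 0 (shut) to 1 (fully open), set as the call begins (left out, the last holds). The fingers move at their own pace and stop on an object; "grip_force" is the grip in N (left out, the last holds). Time passes only in rows, so rows that repeat a pose let the fingers close. It gives the time, the measured TCP pose, the force, the opening and the grip force at its end, in the units of the state.
- status.observe(): the state, without advancing time (a new reading comes with each control period).
- eyes.read_camera(name): name is "scene" or "top" or "wrist"; returns a dict with "frame" (400x640x3 uint8, red, green, blue), "z_map" (400x640 float32, m along the optical axis (not along the pixel's ray), 0 where there is no reading), "mtx" (3x3 intrinsics, pixels), "R" (3x3) and "t" (3): a world point X has camera coordinates R X + t. Camera axes: x right, y down, z forward; pixel columns grow to the right and rows downward; lengths in m; the calibration is good to about 2 mm. The wrist camera is an equidistant fisheye: a pixel r from the principal point sees the ray r / f radians off the axis. A picture is of the moment at which its call begins.
- r.hand_in(): hands the job in; it is judged then, once.
The state is a dict: "time": time; "q": joint angles; "joint_vel": joint speeds; "joint_efforts": joint torques, N m; "tcp_pos": TCP position; "tool_rot": TCP orientation; "contact_force": force on the tool from outside, world axes, zero at the start; "moment": the same for the moment, N m; "grip_width": finger opening in m; "gripper_force": force on a finger pad.
Only numpy, scipy, OpenCV 4.12 (cv2) and the standard library are available. Lean on these libraries where they do the work, as an engineer would, in place of code of your own. Each camera call takes 0.05 s, during which the arm holds its last target. There are 200 camera calls.

## Working session

There is one attempt and no reset: what is moved stays moved. The work goes in short steps, Python scripts to look and compute and a tool call to move; the robot and the scene stay as the last step left them, time stands still between calls to the robot, and variables do not carry over. Pictures are saved under pics/ and viewed, at most 10 in all, crops included, and the job is handed in when it is done.

Besides the shell and the picture viewer there is one more tool, called after ">>>" as name(argument=value, ...) on one line, values as JSON. drive_tool: Moves the arm, as the interface text tells. Its arguments: {"type":"object","properties":{"increments":{"type":"array","items":{"type":"number"}},"hand":{"type":"number"},"grip_force":{"type":"number"}},"required":["increments"]}

```bash
ls; mkdir -p pics
cat > h.py <<'E'
import numpy as np, cv2
from rig import status, eyes, r
def cam(n):
    d=eyes.read_camera(n); return d
def pts(d):
    z=d["z_map"]; K=d["mtx"]; v,u=np.mgrid[:z.shape[0],:z.shape[1]]
    P=np.stack([(u-K[0,2])/K[0,0]*z,(v-K[1,2])/K[1,1]*z,z],-1)
    W=(P-d["t"])@d["R"]; W[z==0]=np.nan; return W
E
python3 - <<'E'
from h import *
print(r.grip_point_offset, status.observe())
for n in("scene","top"):
    d=cam(n); np.savez(n,**d); cv2.imwrite(f"pics/{n}.png",d["frame"][:,:,::-1]); print(n,d["mtx"],-d["R"].T@d["t"])
E
```

```text
pics
0.0187 {'time': 0.0, 'q': array([ 6.73351584e+01,  6.67519544e+00,  8.26368833e+01,  7.82467154e-04,
        9.07557299e+01, -2.16600703e+00]), 'joint_vel': array([ 0.06636016,  0.04470923,  0.0363711 , -0.06754949, -0.01587062,
        0.09153695]), 'joint_efforts': array([ 2.30502774e-04, -7.31940722e+01, -6.32533979e+01, -7.14801402e-06,
        6.08139773e-03,  4.46961781e-05]), 'tcp_pos': array([0.23629636, 0.63204637, 0.20113726]), 'tool_rot': array([-1.79932269e+02, -3.34467422e-03,  1.59501173e+02]), 'contact_force': array([-0.15126141,  0.31068853, -0.36916245]), 'moment': array([0.01577687, 0.06545334, 0.00410415]), 'gripper_force': 0.0, 'grip_width': 0.08531615035868975}
scene [[456.86332835   0.         325.7337863 ]
 [  0.         456.86332835 193.64774676]
 [  0.           0.           1.        ]] [ 1.0159116  -0.66993987  1.2439165 ]
top [[503.11962432   0.         328.43027825]
 [  0.         503.11962432 192.89906976]
 [  0.           0.           1.        ]] [0.30867834 0.01526738 1.76731559]
```

View pics/scene.png

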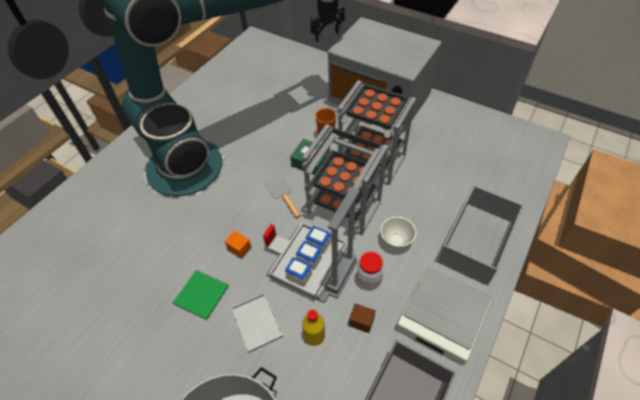

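View pics/top.png

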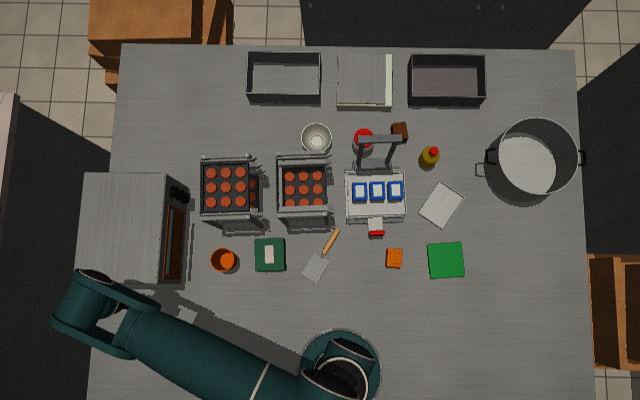

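The scene view shows the lift at about (310,260) with three tubs, trivet (200,294) and red tab (269,234). The top view, with world +x up and +y to the left, shows tubs at (360..395,191), tab (376,233), near rack (303,190), trivet (446,260) and bystanders.

```bash
cat > m.py <<'E'
from h import *
for n in("top","scene"):
    d=dict(np.load(n+".npz")); W=pts(d); f=d["frame"]; hsv=cv2.cvtColor(f,cv2.COLOR_RGB2HSV)
    H,S,V=[hsv[...,i].astype(int) for i in range(3)]; z=W[...,2]
    print(n)
    ms={"blue":(H>105)&(H<130)&(S>120)&(z>.05)&(z<.13),"green":(H>50)&(H<75)&(S>150)&(z<.05),
        "red":((H<6)|(H>174))&(S>170)&(W[...,0]<.6)&(z>.03)&(z<.13)}
    for k,m in ms.items():
        nn,L,st,c=cv2.connectedComponentsWithStats(m.astype(np.uint8))
        for i in range(1,nn):
            if st[i,4]<25: continue
            q=W[L==i]; zz=np.median(q[:,2]); 
            xy=q[:,:2].astype(np.float32); b=cv2.minAreaRect(xy*1000)
            print(k,c[i].round(),st[i,4],"box",np.round(b[0],1),np.round(b[1],1),round(b[2],1),"z",np.percentile(q[:,2],[5,50,95]).round(4))
d=dict(np.load("top.npz")); W=pts(d)
# heights around racks / lift
reg=(W[...,0]>.45)&(W[...,0]<.85)&(W[...,1]>-.25)&(W[...,1]<.65)&(W[...,2]>.02)
for lo,hi in((.255,.30),(.045,.06),(.02,.038),(.3,.4)):
    m=reg&(W[...,2]>lo)&(W[...,2]<hi); nn,L,st,c=cv2.connectedComponentsWithStats(m.astype(np.uint8))
    for i in range(1,nn):
        if st[i,4]>60:
            q=W[L==i]; b=cv2.minAreaRect((q[:,:2]*1000).astype(np.float32)); print(lo,c[i].round(),st[i,4],np.round(b[0],1),np.round(b[1],1),round(b[2],1),q[:,2].mean().round(4))
t=cv2.imread("pics/top.png")[120:270,190:430]; s=cv2.imread("pics/scene.png")[70:310,220:440]
a=cv2.resize(t,None,fx=2.0,fy=2.0,interpolation=2);b=cv2.resize(s,None,fx=2.5,fy=2.5,interpolation=2)
cv2.imwrite("pics/s2.png",b)
E
python3 m.py
```

```text
top
blue [395. 190.] 151 box [ 612.3 -176.7] [59.6 49.8] 2.7 z [0.081  0.0902 0.0974]
blue [359. 192.] 147 box [604.2 -55. ] [59.1 47.9] 1.5 z [0.0758 0.0893 0.0969]
blue [377. 191.] 147 box [ 608.2 -115.6] [59.8 48.2] 0.6 z [0.0795 0.0899 0.0965]
green [445. 260.] 1179 box [ 383.3 -358.8] [117.3 119.4] 5.7 z [0.0051 0.0122 0.0192]
red [376. 233.] 76 box [ 465.9 -114.8] [13.1 48.9] 6.0 z [0.051  0.0895 0.0961]
scene
blue [318. 237.] 127 box [604.9 -57.8] [59.1 50.4] 3.8 z [0.0852 0.0904 0.0944]
blue [309. 252.] 142 box [ 609.2 -116.7] [59.4 53.2] 4.4 z [0.0851 0.0899 0.0947]
blue [298. 269.] 153 box [ 612.3 -179. ] [60.1 50.6] 2.8 z [0.0857 0.0901 0.0946]
green [201. 294.] 1379 box [ 386.  -361.8] [114.6 114.7] 5.7 z [0.0083 0.0126 0.0166]
red [269. 234.] 133 box [ 469.3 -119.9] [13.7 46.3] 3.0 z [0.0492 0.078  0.0933]
0.255 [299. 182.] 821 [595.3 120.5] [204.4 171.4] 3.2 0.2715
0.255 [224. 186.] 2463 [580.3 351.3] [203.7 172.6] 3.4 0.2668
0.045 [305. 134.] 68 [806.5 134.4] [34.5 91.6] 80.4 0.0523
0.045 [401. 131.] 111 [ 825.4 -195.9] [50.1 52.1] 3.4 0.0553
0.045 [375. 165.] 241 [ 704.6 -122.3] [ 53.9 169.2] 1.8 0.0488
0.02 [316. 135.] 178 [808.7  99.4] [94.5 83.6] 78.6 0.0285
0.02 [346. 194.] 104 [601.9 -15.1] [165.2  21.2] 0.8 0.03
0.02 [375. 195.] 1053 [ 612.3 -116.1] [150.  194.3] 3.0 0.0329
0.02 [375. 223.] 208 [ 504.3 -112. ] [58.6 82.2] 13.3 0.0301
0.3 [380. 138.] 415 [ 714.6 -101.4] [ 26.1 130.4] 3.3 0.3563
```

View pics/s2.png

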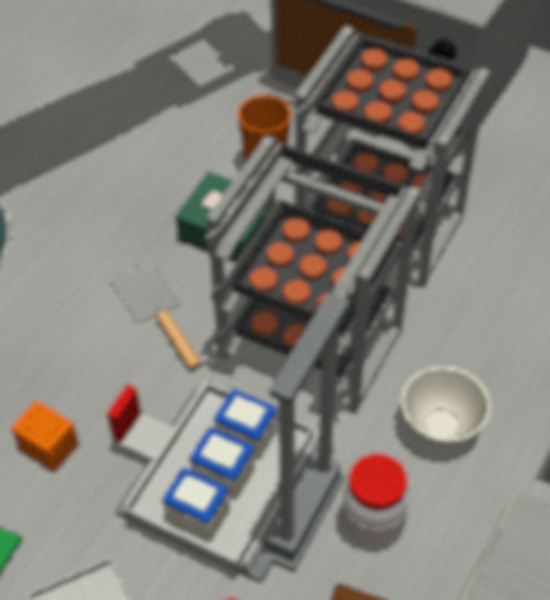

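The crop shows the near rack's top rails free (dark sheets sit on the two lower pairs), with the shelf's tab clear at (120,412). Tubs lie at about y = -56, -116, -178, lift yaw ≈ +3.6°.

>>> drive_tool(increments=[164, -632, 100, 0, 0, -66, 164, -632, 100, 0, 0, -66, 164, -632, 100, 0, 0, -66, 164, -632, 100, 0, 0, -66, 164, -632, 100, 0, 0, -66, 164, -632, 100, 0, 0, -66, 164, -632, 100, 0, 0, -66, 164, -632, 100, 0, 0, -66, 164, -632, 100, 0, 0, -66, 164, -632, 100, 0, 0, -66, 164, -632, 100, 0, 0, -66, 164, -632, 100, 0, 0, -66, 164, -632, 100, 0, 0, -66, 164, -632, 100, 0, 0, -66, 376, -810, -50, 0, 0, -66, 376, -810, -50, 0, 0, -66, 376, -810, -50, 0, 0, -66, 376, -810, -50, 0, 0, -66, 376, -810, -50, 0, 0, -66, 376, -810, -50, 0, 0, -66], hand=1)

```text
time: 2.1
tcp_pos: [0.6035, -0.17, 0.1574]
tool_rot: [-180.0, -0.0, 93.5]
contact_force: [0.4, 0.4, 0.8]
grip_width: 0.0854
gripper_force: 0.0
```

Run:
```python
from h import *
d=dict(np.load("top.npz")); W=pts(d)
c=np.array([594.2,120.5])/1000; a=np.radians(3.6); ux=np.array([np.cos(a),np.sin(a)]); uy=np.array([-ux[1],ux[0]])
for n in("top","scene"):
    d=dict(np.load(n+".npz")); W=pts(d); p=W[...,:2]-c; X=p@ux; Y=p@uy; z=W[...,2]
    m=(abs(X)<.06)&(abs(Y)<.07); print(n,np.histogram(z[m],bins=np.arange(0,.32,.02)))
    m=(abs(X)<.13)&(Y>-.13)&(Y<.1)&(z>.262); print(X[m].min(),X[m].max(),Y[m].min(),Y[m].max())
s=status.observe(); print(s["time"],s["tcp_pos"],s["tool_rot"],s["q"])
```

```text
top (array([ 30,   0,   1,   6,   5,   0,   0, 635, 717,   0,   0,   0,   0,
         0,   0]), array([0.  , 0.02, 0.04, 0.06, 0.08, 0.1 , 0.12, 0.14, 0.16, 0.18, 0.2 ,
       0.22, 0.24, 0.26, 0.28, 0.3 ]))
-0.10115627305795957 0.10338479047912412 -0.08630625304851137 0.08610075668959345
scene (array([115,   0,   4, 288,  27,   0,   0, 441, 616,   0,   0,  38,   0,
         0,   0]), array([0.  , 0.02, 0.04, 0.06, 0.08, 0.1 , 0.12, 0.14, 0.16, 0.18, 0.2 ,
       0.22, 0.24, 0.26, 0.28, 0.3 ]))
-0.10450797328787956 0.09964713572157682 -0.08899191498494743 0.08896724447396827
2.1 [ 0.60353804 -0.17004611  0.15740756] [-1.79974111e+02 -2.08009544e-02  9.35101659e+01] [-1.80708406e+01  1.59682844e+00  9.20428951e+01  9.83994134e-03
  8.63920014e+01 -2.15816331e+01]
```

>>> drive_tool(increments=[0, 0, 0, 0, 0, 0, 0, 0, 0, 0, 0, 0])

```text
time: 2.3
tcp_pos: [0.6023, -0.1691, 0.1573]
tool_rot: [-179.8, -0.1, 93.5]
contact_force: [-0.1, 0.7, 0.2]
grip_width: 0.0853
gripper_force: 0.0
```

>>> drive_tool(increments=[10, -9, -40, 0, 0, 0, 10, -9, -80, 0, 0, 0, 10, -9, -113, 0, 0, 0, 10, -9, -113, 0, 0, 0])

```text
time: 2.7
tcp_pos: [0.6102, -0.1767, 0.043]
tool_rot: [-179.8, -0.1, 93.5]
contact_force: [0.0, 0.0, 0.3]
grip_width: 0.0854
gripper_force: 0.0
```

>>> drive_tool(increments=[0, 0, 0, 0, 0, 0, 0, 0, 0, 0, 0, 0, 0, 0, 0, 0, 0, 0, 0, 0, 0, 0, 0, 0, 0, 0, 0, 0, 0, 0, 0, 0, 0, 0, 0, 0, 0, 0, 0, 0, 0, 0], hand=0, grip_force=30)

```text
time: 3.4
tcp_pos: [0.6135, -0.1783, 0.0497]
tool_rot: [179.8, 0.1, 93.5]
contact_force: [-3.2, 1.8, 7.1]
grip_width: 0.0607
gripper_force: 32.1
```

>>> drive_tool(increments=[0, 0, 15, 0, 0, 0, 0, 0, 30, 0, 0, 0, 0, 0, 30, 0, 0, 0, 0, 0, 30, 0, 0, 0, 0, 0, 30, 0, 0, 0, 0, 0, 30, 0, 0, 0])

```text
time: 4.0
tcp_pos: [0.6121, -0.1783, 0.0753]
tool_rot: [-179.9, -0.0, 93.5]
contact_force: [0.6, -0.9, -1.0]
grip_width: 0.0607
gripper_force: 34.0
```

>>> drive_tool(increments=[0, 0, 0, 0, 0, 0, 0, 0, 0, 0, 0, 0, 0, 0, 0, 0, 0, 0])

```text
time: 4.3
tcp_pos: [0.6124, -0.1783, 0.0758]
tool_rot: [-180.0, -0.0, 93.5]
contact_force: [0.1, -1.5, -1.6]
grip_width: 0.0609
gripper_force: 34.0
```

Run:
```python
from h import *
s=status.observe(); print({k:np.round(v,3) for k,v in s.items()})
d=cam("wrist"); cv2.imwrite("pics/w1.png",d["frame"][:,:,::-1])
s=status.observe(); print(s["contact_force"],s["joint_efforts"])
```

```text
{'time': np.float64(4.3), 'q': array([-1.8529e+01,  5.5760e+00,  9.5614e+01,  1.0000e-03,  7.8825e+01,
       -2.2028e+01]), 'joint_vel': array([ 0.056, -0.094, -0.101,  0.059, -0.039, -0.029]), 'joint_efforts': array([-4.0000e-03, -6.9622e+01, -6.1240e+01,  1.0000e-03,  3.0000e-03,
       -0.0000e+00]), 'tcp_pos': array([ 0.612, -0.178,  0.076]), 'tool_rot': array([-1.79987e+02, -6.00000e-03,  9.34990e+01]), 'contact_force': array([ 0.138, -1.476, -1.597]), 'moment': array([ 0.051,  0.039, -0.031]), 'gripper_force': np.float64(34.0), 'grip_width': np.float64(0.061)}
[ 0.10616573 -1.11798479 -2.03435448] [-3.79541831e-03 -6.96161628e+01 -6.12517047e+01  1.02064438e-03
  2.37207663e-03  1.62355991e-04]
```

View pics/w1.png

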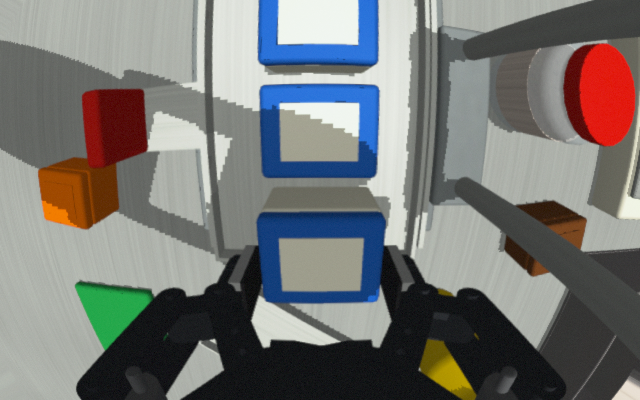

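Wrist view: the gripped tub is square between the fingers (320,255), with the other two at (320,130) and (320,30). About 1.6 N, so it is empty; put it back and try the middle one.

>>> drive_tool(increments=[0, 0, -15, 0, 0, 0, 0, 0, -27, 0, 0, 0, 0, 0, -27, 0, 0, 0, 0, 0, -27, 0, 0, 0])

```text
time: 4.75
tcp_pos: [0.612, -0.1782, 0.0476]
tool_rot: [-179.9, -0.0, 93.5]
contact_force: [-0.7, 0.6, -2.3]
grip_width: 0.0607
gripper_force: 39.9
```

>>> drive_tool(increments=[0, 0, 0, 0, 0, 0, 0, 0, 0, 0, 0, 0, 0, 0, 0, 0, 0, 0, 0, 0, 0, 0, 0, 0, 0, 0, 0, 0, 0, 0], hand=1)

```text
time: 5.25
tcp_pos: [0.6125, -0.1783, 0.049]
tool_rot: [180.0, 0.0, 93.5]
contact_force: [-0.0, -0.0, -0.1]
grip_width: 0.0853
gripper_force: 0.0
```

>>> drive_tool(increments=[0, 0, 30, 0, 0, 0, 0, 0, 60, 0, 0, 0, -4, 61, 60, 0, 0, 0, -4, 61, 60, 0, 0, 0, -4, 61, 30, 0, 0, 0, -4, 61, 2, 0, 0, 0, -4, 61, 2, 0, 0, 0])

```text
time: 5.95
tcp_pos: [0.6064, -0.1167, 0.0471]
tool_rot: [-179.7, -0.1, 93.5]
contact_force: [0.8, -0.1, 0.4]
grip_width: 0.0854
gripper_force: 0.0
```

>>> drive_tool(increments=[0, 0, 0, 0, 0, 0, 0, 0, 0, 0, 0, 0, 0, 0, 0, 0, 0, 0, 0, 0, 0, 0, 0, 0, 0, 0, 0, 0, 0, 0, 0, 0, 0, 0, 0, 0, 0, 0, 0, 0, 0, 0], hand=0)

```text
time: 6.65
tcp_pos: [0.6093, -0.1177, 0.0531]
tool_rot: [179.8, 0.0, 93.5]
contact_force: [-1.5, -0.4, 8.1]
grip_width: 0.06
gripper_force: 32.9
```

>>> drive_tool(increments=[0, 0, 15, 0, 0, 0, 0, 0, 30, 0, 0, 0, 0, 0, 30, 0, 0, 0, 0, 0, 30, 0, 0, 0, 0, 0, 30, 0, 0, 0, 0, 0, 30, 0, 0, 0, 0, 0, 30, 0, 0, 0])

```text
time: 7.35
tcp_pos: [0.6082, -0.1173, 0.0805]
tool_rot: [-180.0, -0.0, 93.5]
contact_force: [0.6, 0.0, -0.8]
grip_width: 0.06
gripper_force: 32.7
```

>>> drive_tool(increments=[0, 0, 0, 0, 0, 0, 0, 0, -15, 0, 0, 0, 0, 0, -28, 0, 0, 0, 0, 0, -28, 0, 0, 0, 0, 0, -28, 0, 0, 0])

```text
time: 7.85
tcp_pos: [0.6079, -0.1172, 0.0515]
tool_rot: [-179.9, -0.0, 93.5]
contact_force: [-0.4, -0.1, -1.6]
grip_width: 0.0597
gripper_force: 49.0
```

>>> drive_tool(increments=[0, 0, 0, 0, 0, 0, 0, 0, 0, 0, 0, 0, 0, 0, 0, 0, 0, 0, 0, 0, 0, 0, 0, 0, 0, 0, 0, 0, 0, 0], hand=1)

```text
time: 8.35
tcp_pos: [0.6084, -0.1173, 0.053]
tool_rot: [180.0, 0.0, 93.5]
contact_force: [-0.4, -0.7, 0.4]
grip_width: 0.0856
gripper_force: 0.0
```

>>> drive_tool(increments=[0, 0, 30, 0, 0, 0, 0, 0, 60, 0, 0, 0, -4, 61, 60, 0, 0, 0, -4, 61, 60, 0, 0, 0, -4, 61, 30, 0, 0, 0, -4, 61, -4, 0, 0, 0, -4, 61, -4, 0, 0, 0])

```text
time: 9.05
tcp_pos: [0.602, -0.0559, 0.0444]
tool_rot: [-179.6, -0.1, 93.5]
contact_force: [-0.8, 0.1, 0.1]
grip_width: 0.0854
gripper_force: 0.0
```

>>> drive_tool(increments=[0, 0, 0, 0, 0, 0, 0, 0, 0, 0, 0, 0, 0, 0, 0, 0, 0, 0, 0, 0, 0, 0, 0, 0, 0, 0, 0, 0, 0, 0, 0, 0, 0, 0, 0, 0, 0, 0, 0, 0, 0, 0], hand=0)

```text
time: 9.75
tcp_pos: [0.6052, -0.0567, 0.0513]
tool_rot: [179.9, 0.0, 93.5]
contact_force: [-4.1, 0.2, 6.9]
grip_width: 0.0608
gripper_force: 34.2
```

>>> drive_tool(increments=[0, 0, 15, 0, 0, 0, 0, 0, 30, 0, 0, 0, 0, 0, 30, 0, 0, 0, 0, 0, 30, 0, 0, 0, 0, 0, 30, 0, 0, 0, 0, 0, 30, 0, 0, 0, 0, 0, 30, 0, 0, 0])

```text
time: 10.45
tcp_pos: [0.6042, -0.0563, 0.0784]
tool_rot: [-180.0, -0.0, 93.5]
contact_force: [-0.5, 0.2, -6.5]
grip_width: 0.0605
gripper_force: 36.1
```

Third tub weighs 6.5 N: full. To the trivet.

>>> drive_tool(increments=[0, 0, 35, 0, 0, 0, 0, 0, 70, 0, 0, 0, -70, -97, 70, 0, 0, 0, -140, -194, 70, 0, 0, 0, -219, -304, 70, 0, 0, 0, -219, -304, 70, 0, 0, 0, -219, -304, 70, 0, 0, 0, -219, -304, 70, 0, 0, 0, -219, -304, 70, 0, 0, 0, -219, -304, 70, 0, 0, 0, -219, -304, 70, 0, 0, 0, -219, -304, 0, 0, 0, 0, -219, -304, -30, 0, 0, 0, -219, -304, -30, 0, 0, 0], grip_force=50)

```text
time: 11.85
tcp_pos: [0.3829, -0.3572, 0.0421]
tool_rot: [-179.6, -0.4, 93.5]
contact_force: [-0.5, 1.2, -6.4]
grip_width: 0.0592
gripper_force: 61.0
```

>>> drive_tool(increments=[0, 0, -8, 0, 0, 0, 0, 0, -15, 0, 0, 0, 0, 0, -17, 0, 0, 0, 0, 0, -17, 0, 0, 0, 0, 0, -17, 0, 0, 0])

```text
time: 12.35
tcp_pos: [0.3858, -0.3607, 0.0329]
tool_rot: [179.9, 0.1, 93.5]
contact_force: [-0.5, 0.5, -7.2]
grip_width: 0.0599
gripper_force: 61.0
```

>>> drive_tool(increments=[0, 0, -2, 0, 0, 0, 0, 0, -4, 0, 0, 0, 0, 0, -4, 0, 0, 0, 0, 0, -4, 0, 0, 0])

```text
time: 12.75
tcp_pos: [0.3857, -0.3608, 0.0296]
tool_rot: [180.0, 0.1, 93.5]
contact_force: [-5.1, 4.5, 11.2]
grip_width: 0.0596
gripper_force: 63.2
```

>>> drive_tool(increments=[0, 0, 2, 0, 0, 0, 0, 0, 2, 0, 0, 0, 0, 0, 2, 0, 0, 0, 0, 0, 2, 0, 0, 0, 0, 0, 2, 0, 0, 0, 0, 0, 2, 0, 0, 0], hand=1)

```text
time: 13.35
tcp_pos: [0.3854, -0.3604, 0.0299]
tool_rot: [-180.0, -0.0, 93.5]
contact_force: [0.1, 0.3, -0.8]
grip_width: 0.0856
gripper_force: 0.0
```

>>> drive_tool(increments=[0, 0, 50, 0, 0, 0, 0, 0, 100, 0, 0, 0, 0, 0, 120, 0, 0, 0, 82, 242, 120, 0, 0, 0, 82, 242, 120, 0, 0, 0, 82, 242, 120, 0, 0, 0, 82, 242, 120, 0, 0, 0, 82, 242, 120, 0, 0, 0, 82, 242, 120, 0, 0, 0, 82, 242, 120, 0, 0, 0])

```text
time: 14.35
tcp_pos: [0.4677, -0.1172, 0.15]
tool_rot: [-180.0, 0.0, 93.7]
contact_force: [-0.1, -0.8, 0.1]
grip_width: 0.0859
gripper_force: 0.0
```

```bash
sed -i '/^for n in/,/^    z=/b' m.py
cat > chk.py <<'E'
from h import *
import sys
for n in("top","scene"):
    d=cam(n); np.savez(n,**d)
    W=pts(d); hsv=cv2.cvtColor(d["frame"],cv2.COLOR_RGB2HSV); H,S,V=[hsv[...,i].astype(int) for i in range(3)]
    for k,m in {"blue":(H>105)&(H<130)&(S>120)&(W[...,2]<.4),"red":((H<6)|(H>174))&(S>170)&(W[...,0]<.6)&(W[...,0]>.4)&(abs(W[...,1]+.12)<.08)}.items():
        nn,L,st,c=cv2.connectedComponentsWithStats(m.astype(np.uint8))
        for i in range(1,nn):
            if st[i,4]>25:
                q=W[L==i]; b=cv2.minAreaRect((q[:,:2]*1000).astype(np.float32)); print(n,k,c[i].round(),np.round(b[0],1),np.round(b[1],1),round(b[2],1),np.percentile(q[:,2],[5,50,95]).round(4))
s=status.observe(); print(s["time"],s["tcp_pos"],s["contact_force"])
E
python3 chk.py
python3 - <<'E'
from h import *
d=cam("wrist"); cv2.imwrite("pics/w2.png",d["frame"][:,:,::-1])
E
```

```text
top blue [395. 189.] [ 612.8 -176.6] [61.6 49. ] 1.9 [0.0818 0.0898 0.0961]
top blue [378. 187.] [ 615.6 -115.6] [49. 46.] 88.6 [0.0832 0.0897 0.0966]
top blue [448. 259.] [ 386.2 -359.5] [56.7 50.3] 2.1 [0.0617 0.0679 0.0751]
scene blue [116.  63.] [-801.4  360.8] [112.4 250.9] 19.8 [-0.1646 -0.0908 -0.0078]
scene blue [88. 67.] [-879.3  298.7] [ 31.2 323.5] 70.7 [-0.1669 -0.1413  0.014 ]
scene blue [309. 254.] [ 609.8 -118.6] [61.  47.7] 2.4 [0.0849 0.09   0.0946]
scene blue [299. 269.] [ 614.4 -177.5] [59.7 51.7] 1.5 [0.0859 0.0899 0.0936]
scene blue [197. 288.] [ 387.9 -362.4] [60.9 46.6] 2.7 [0.063  0.0677 0.072 ]
scene red [269. 235.] [ 469. -121.] [12.2 46.4] 4.6 [0.047  0.0758 0.0925]
14.45 [ 0.4672142  -0.1190695   0.14990342] [-0.03810612 -0.87098171  0.062425  ]
```

View pics/w2.png

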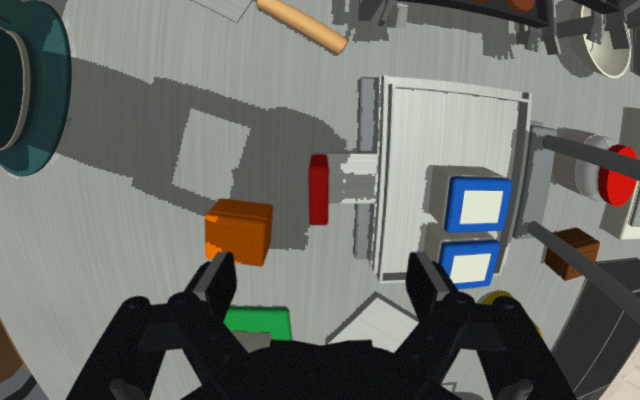

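Wrist view: red tab at (319,188) ahead of the fingers, two empties on the sheet (475,205),(470,262), orange decoy at (240,232) clear. Grip the tab half open.

>>> drive_tool(increments=[1, -3, -20, 0, 0, 0, 1, -3, -50, 0, 0, 0, 1, -3, -80, 0, 0, 0, 1, -3, -97, 0, 0, 0, 1, -3, -97, 0, 0, 0, 1, -3, -97, 0, 0, 0], hand=0.5)

```text
time: 15.1
tcp_pos: [0.4684, -0.1224, 0.0536]
tool_rot: [180.0, 0.0, 93.4]
contact_force: [0.2, -0.7, 1.2]
grip_width: 0.0427
gripper_force: 0.0
```

>>> drive_tool(increments=[0, 0, 0, 0, 0, 0, 0, 0, 0, 0, 0, 0, 0, 0, 0, 0, 0, 0, 0, 0, 0, 0, 0, 0, 0, 0, 0, 0, 0, 0, 0, 0, 0, 0, 0, 0], hand=0, grip_force=90)

```text
time: 15.7
tcp_pos: [0.4656, -0.1221, 0.0546]
tool_rot: [-179.6, 0.1, 93.5]
contact_force: [-39.2, -2.9, 28.9]
grip_width: 0.0127
gripper_force: 88.6
```

>>> drive_tool(increments=[-3, 0, 2, 0, 0, 0, -3, 0, 2, 0, 0, 0, -3, 0, 2, 0, 0, 0])

```text
time: 16.0
tcp_pos: [0.4654, -0.1221, 0.056]
tool_rot: [180.0, 0.1, 93.5]
contact_force: [-3.9, -5.9, 0.3]
grip_width: 0.0121
gripper_force: 89.7
```

>>> drive_tool(increments=[0, 0, 5, 0, 0, 0, 0, 0, 12, 0, 0, 0, 0, 0, 24, 0, 0, 0, 0, 0, 38, 0, 0, 0, 0, 0, 52, 0, 0, 0, 0, 0, 66, 0, 0, 0, 0, 0, 80, 0, 0, 0, 0, 0, 94, 0, 0, 0, 0, 0, 108, 0, 0, 0, 0, 0, 122, 0, 0, 0, 0, 0, 136, 0, 0, 0, 0, 0, 150, 0, 0, 0, 0, 0, 164, 0, 0, 0, 0, 0, 178, 0, 0, 0, 0, 0, 192, 0, 0, 0, 0, 0, 204, 0, 0, 0, 0, 0, 212, 0, 0, 0, 0, 0, 218, 0, 0, 0, 0, 0, 220, 0, 0, 0, 0, 0, 220, 0, 0, 0])

```text
time: 18.0
tcp_pos: [0.4653, -0.1221, 0.2754]
tool_rot: [180.0, 0.1, 93.5]
contact_force: [1.7, -7.7, -4.5]
grip_width: 0.0122
gripper_force: 89.4
```

>>> drive_tool(increments=[0, 0, 0, 0, 0, 0, 0, 0, 0, 0, 0, 0])

```text
time: 18.2
tcp_pos: [0.4653, -0.1221, 0.2754]
tool_rot: [180.0, 0.1, 93.5]
contact_force: [2.1, -7.1, -4.5]
grip_width: 0.0125
gripper_force: 89.4
```

```bash
cat > chk2.py <<'E'
from h import *
import sys
zc=float(sys.argv[1])
for n in("top","scene"):
    d=cam(n); np.savez(n,**d); W=pts(d); hsv=cv2.cvtColor(d["frame"],cv2.COLOR_RGB2HSV); H,S,V=[hsv[...,i].astype(int) for i in range(3)]
    m=(H>105)&(H<130)&(S>120)&(abs(W[...,2]-zc-.06)<.03)
    nn,L,st,c=cv2.connectedComponentsWithStats(m.astype(np.uint8))
    for i in range(1,nn):
        if st[i,4]>25:
            q=W[L==i]; b=cv2.minAreaRect((q[:,:2]*1000).astype(np.float32)); print(n,c[i].round(),np.round(b[0],1),np.round(b[1],1),round(b[2],1),np.median(q[:,2]).round(4))
    # bright low-saturation sheet: points at rim height
    m=(abs(W[...,2]-zc-.012)<.015)&(abs(W[...,0]-.605)<.12)&(W[...,1]<.25)&(W[...,1]>-.3)
    nn,L,st,c=cv2.connectedComponentsWithStats(m.astype(np.uint8)); 
    for i in range(1,nn):
        if st[i,4]>100:
            q=W[L==i]; b=cv2.minAreaRect((q[:,:2]*1000).astype(np.float32)); print(n,"sheet",np.round(b[0],1),np.round(b[1],1),round(b[2],1),np.median(q[:,2]).round(4),"y",np.percentile(q[:,1],[0.5,99.5]).round(4))
s=status.observe(); print(s["time"],s["tcp_pos"],s["contact_force"])
cv2.imwrite(sys.argv[2],cv2.resize(d["frame"][100:320,220:440,::-1],None,fx=2.7,fy=2.7,interpolation=2))
E
python3 chk2.py .25 pics/s3.png
```

```text
top [384. 176.] [ 609.5 -115.6] [60.4 49. ] 4.0 0.3102
top [403. 177.] [ 612.8 -176.6] [60.  49.8] 4.8 0.3107
top sheet [ 625.6 -110.8] [204.3 208.9] 3.3 0.2571 y [-0.215  -0.0068]
top sheet [594.8 120.6] [203.1 171.5] 3.2 0.2634 y [0.036  0.2076]
scene [305. 208.] [ 609.  -118.1] [60.5 47.7] 4.6 0.3103
scene [293. 226.] [ 614.2 -178. ] [58.3 51.7] 3.4 0.3103
scene sheet [591.5 120.3] [204.8 178.1] 3.5 0.263 y [0.0294 0.2098]
scene sheet [ 605.8 -115.5] [242. 207.] 1.5 0.2566 y [-0.219  -0.0146]
18.3 [ 0.46535039 -0.12211792  0.27538693] [ 1.18334116 -7.22254257 -5.51857648]
```

View pics/s3.png

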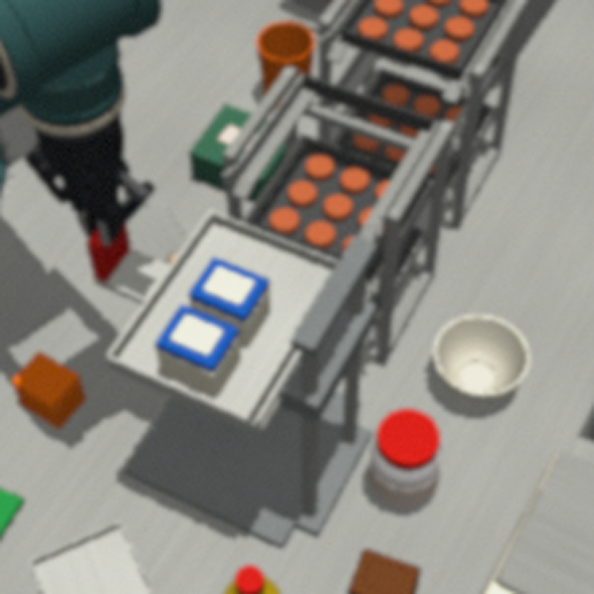

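The shelf is up with both empties at (230,290),(200,340); lid height gives deck ≈ 0.2503. I'll nudge up slightly, release, and go behind the sheet.

>>> drive_tool(increments=[0, 0, 2, 0, 0, 0, 0, 0, 2, 0, 0, 0, 0, 0, 2, 0, 0, 0])

```text
time: 18.6
tcp_pos: [0.4653, -0.1221, 0.277]
tool_rot: [-180.0, 0.1, 93.5]
contact_force: [2.5, -7.5, -8.2]
grip_width: 0.0124
gripper_force: 89.0
```

>>> drive_tool(increments=[0, 0, 0, 0, 0, 0, 0, 0, 0, 0, 0, 0, 0, 0, 0, 0, 0, 0, 0, 0, 0, 0, 0, 0, 0, 0, 0, 0, 0, 0], hand=0.5)

```text
time: 19.1
tcp_pos: [0.4654, -0.1213, 0.2772]
tool_rot: [180.0, 0.0, 93.5]
contact_force: [-0.6, -0.1, -0.4]
grip_width: 0.0425
gripper_force: 0.0
```

>>> drive_tool(increments=[0, 0, 30, 0, 0, 0, 0, 0, 70, 0, 0, 0, 0, 0, 100, 0, 0, 0, 50, -130, 100, 0, 0, 0, 50, -130, 100, 0, 0, 0, 50, -130, 100, 0, 0, 0, 151, -130, 100, 0, 0, 0, 151, -130, 100, 0, 0, 0, 151, -130, 100, 0, 0, 0, 151, -130, 100, 0, 0, 0])

```text
time: 20.1
tcp_pos: [0.6173, -0.2513, 0.3754]
tool_rot: [-179.9, -0.1, 93.5]
contact_force: [-0.3, 0.5, -0.2]
grip_width: 0.0428
gripper_force: 0.0
```

>>> drive_tool(increments=[0, 0, 0, 0, 0, 0, 0, 0, 0, 0, 0, 0, 0, 0, 0, 0, 0, 0, 0, 0, 0, 0, 0, 0], hand=0, grip_force=40)

```text
time: 20.5
tcp_pos: [0.6158, -0.2513, 0.3779]
tool_rot: [179.9, 0.0, 93.5]
contact_force: [0.8, -0.4, 0.5]
grip_width: -0.0001
gripper_force: 0.0
```

```bash
python3 chk2.py .25 pics/s4.png
```

```text
top [383. 178.] [ 608.1 -115.6] [60.7 49.6] 4.0 0.3124
top [401. 175.] [ 613.1 -175.6] [58.9 47.1] 3.4 0.3122
top sheet [ 605.  -106.7] [207.7 239.8] 89.8 0.258 y [-0.2085 -0.007 ]
top sheet [595.2 120.8] [203.8 172.2] 3.1 0.2645 y [0.0342 0.2079]
scene [306. 208.] [ 609.5 -118.3] [60.5 48.1] 4.1 0.3122
scene [294. 226.] [ 614.3 -177.6] [59.  52.4] 3.3 0.3123
scene sheet [591.3 120.8] [205.6 177.6] 3.6 0.2635 y [0.0302 0.2092]
scene sheet [ 622.5 -115.6] [207.4 206.7] 1.1 0.2587 y [-0.219  -0.0145]
20.6 [ 0.61605655 -0.25133173  0.37747319] [ 0.88784673 -0.39167654 -0.17320185]
```

>>> drive_tool(increments=[0, 0, -50, 0, 0, 0, 0, 0, -100, 0, 0, 0, 0, 0, -117, 0, 0, 0, 0, 0, -117, 0, 0, 0, 0, 10, -117, 0, 0, 0, -1, 16, -117, 0, 0, 0, -1, 20, -117, 0, 0, 0, -2, 25, -117, 0, 0, 0, -2, 31, -117, 0, 0, 0, -2, 38, -117, 0, 0, 0, -3, 46, -117, 0, 0, 0, -3, 54, -117, 0, 0, 0, -4, 62, -117, 0, 0, 0, -4, 70, -117, 0, 0, 0])

```text
time: 22.0
tcp_pos: [0.6123, -0.1808, 0.2601]
tool_rot: [180.0, 0.0, 93.5]
contact_force: [-0.3, -3.5, 2.9]
grip_width: 0.0001
gripper_force: 1.9
```

```bash
python3 chk2.py .252 pics/s5.png
```

```text
top [373. 176.] [607.1 -95.4] [58.2 50.4] 3.3 0.3118
top [396. 183.] [ 589.5 -155. ] [27.9 49.1] 43.9 0.312
top sheet [622.4 -69.6] [204.3 131.7] 0.5 0.2588 y [-0.1312 -0.0066]
top sheet [594.8 120.5] [203.1 171.5] 3.2 0.2685 y [0.036  0.2075]
top sheet [ 586.8 -183.4] [94.6 62. ] 71.1 0.2577 y [-0.2186 -0.1308]
scene [314. 205.] [627.4 -98.5] [52.6 26.4] 81.9 0.3123
scene sheet [592.2 121.3] [202.7 177.3] 3.4 0.266 y [0.0399 0.2094]
scene sheet [ 624.6 -116.5] [202.9 207.2] 0.9 0.2584 y [-0.2196 -0.0141]
22.1 [ 0.61238959 -0.18016738  0.26004101] [-0.7206472   0.96916339 -0.3219578 ]
```

View pics/s5.png

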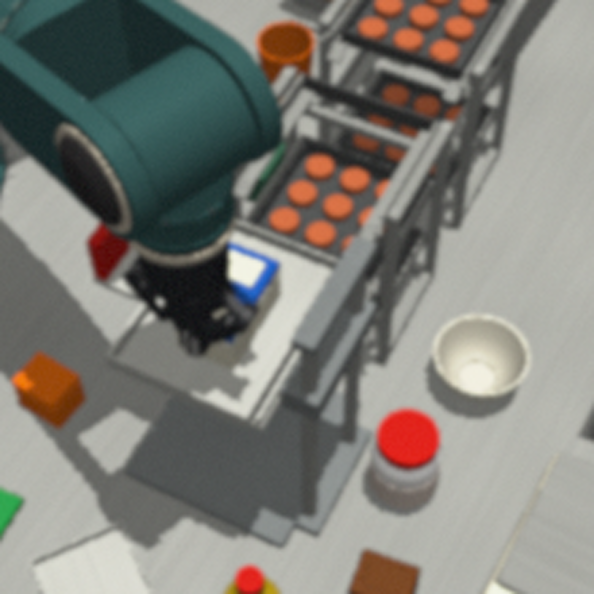

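Scene crop: the hand is at (200,330), but the tubs advanced only about 20 mm and the sheet outline looks unmoved. Checking height profiles to see where the rims are.

```bash
cat > prof.py <<'E'
from h import *
a=np.radians(3.5); ux=np.array([np.cos(a),np.sin(a)]); uy=np.array([-ux[1],ux[0]]); c=np.array([.6085,-.117])
for n in("top","scene"):
    d=cam(n); W=pts(d); p=W[...,:2]-c; X=p@ux; Y=p@uy; z=W[...,2]; g=d["frame"].mean(-1)
    for lo,hi in((-.07,-.04),(.04,.07)):
        print(n,lo); out=[]
        for y0 in np.arange(-.13,.26,.006):
            m=(X>lo)&(X<hi)&(Y>=y0)&(Y<y0+.006)&(z>.2)&(z<.29)
            out.append((round(y0*1000), round(float(np.median(z[m]))*1000) if m.sum() else 0, int(g[m].mean()) if m.sum() else 0))
        print(*[f"{q[0]}:{q[1]}/{q[2]}" for q in out])
E
python3 prof.py
```

```text
top -0.07
-130:0/0 -124:0/0 -118:0/0 -112:0/0 -106:0/0 -100:271/74 -94:257/80 -88:255/85 -82:257/82 -76:256/83 -70:257/85 -64:256/84 -58:257/85 -52:258/86 -46:257/85 -40:256/87 -34:255/84 -28:261/85 -22:0/0 -16:0/0 -10:0/0 -4:0/0 2:0/0 8:0/0 14:0/0 20:252/151 26:257/164 32:255/169 38:255/170 44:255/171 50:259/171 56:256/172 62:257/171 68:258/173 74:257/174 80:258/173 86:257/173 92:254/174 98:267/147 104:254/167 110:0/0 116:0/0 122:0/0 128:0/0 134:0/0 140:0/0 146:0/0 152:243/111 158:245/114 164:246/114 170:253/120 176:247/132 182:249/133 188:250/137 194:253/134 200:251/135 206:253/135 212:251/127 218:250/127 224:249/112 230:250/128 236:248/124 242:250/121 248:249/117 254:250/129
top 0.04
-130:0/0 -124:0/0 -118:0/0 -112:0/0 -106:0/0 -100:0/0 -94:0/0 -88:0/0 -82:0/0 -76:0/0 -70:0/0 -64:0/0 -58:0/0 -52:0/0 -46:0/0 -40:0/0 -34:0/0 -28:0/0 -22:257/149 -16:256/156 -10:257/152 -4:258/146 2:258/163 8:257/169 14:256/157 20:256/162 26:258/155 32:256/166 38:257/147 44:257/165 50:258/160 56:257/162 62:258/159 68:255/157 74:257/161 80:256/152 86:257/160 92:255/156 98:265/147 104:252/165 110:0/0 11
[... 932 characters left out ...]
0 -118:0/0 -112:0/0 -106:265/99 -100:267/124 -94:262/146 -88:257/198 -82:257/183 -76:257/178 -70:257/169 -64:257/175 -58:258/178 -52:257/201 -46:257/202 -40:256/199 -34:257/194 -28:257/190 -22:257/209 -16:257/201 -10:256/207 -4:255/208 2:257/213 8:258/212 14:257/211 20:256/212 26:258/211 32:257/210 38:258/206 44:256/208 50:258/208 56:257/204 62:257/205 68:257/206 74:257/203 80:256/203 86:256/203 92:260/147 98:268/120 104:0/0 110:0/0 116:0/0 122:0/0 128:0/0 134:0/0 140:0/0 146:0/0 152:248/142 158:245/151 164:248/152 170:251/161 176:249/165 182:250/167 188:251/161 194:250/158 200:252/159 206:250/153 212:249/164 218:250/163 224:252/161 230:251/158 236:251/147 242:250/155 248:250/148 254:251/150
```

The finger crossed above the rim (descent lagged) and nudged the tubs; the sheet is unmoved. I'll back out over the rim and redo it, verifying height before pushing.

>>> drive_tool(increments=[0, -2, 0, 0, 0, 0, 0, -2, 50, 0, 0, 0, 0, -2, 80, 0, 0, 0, 0, -2, 80, 0, 0, 0, 4, -75, 80, 0, 0, 0, 4, -75, 80, 0, 0, 0, 4, -75, 80, 0, 0, 0, 4, -75, 40, 0, 0, 0, 4, -75, 0, 0, 0, 0, 4, -75, 0, 0, 0, 0, 4, -75, 0, 0, 0, 0])

```text
time: 23.3
tcp_pos: [0.6163, -0.2561, 0.2607]
tool_rot: [-180.0, -0.0, 93.5]
contact_force: [0.0, -0.4, 1.4]
grip_width: -0.0004
gripper_force: 0.0
```

>>> drive_tool(increments=[0, 10, 0, 0, 0, 0, -1, 18, 0, 0, 0, 0, -1, 22, 0, 0, 0, 0, -2, 25, 0, 0, 0, 0, -2, 28, 0, 0, 0, 0, -2, 32, 0, 0, 0, 0])

```text
time: 23.9
tcp_pos: [0.6144, -0.2242, 0.2601]
tool_rot: [180.0, 0.0, 93.5]
contact_force: [0.2, -0.0, -0.3]
grip_width: 0.0001
gripper_force: 0.0
```

```bash
python3 prof.py | cut -c1-420; python3 -c "
from h import *
s=status.observe();print(s['time'],s['tcp_pos'],s['contact_force'])"; python3 prof.py | grep -v '^[ts]' | tr ' ' '\n' | grep -E '^(8.|9.|1[0-4].):' | tr '\n' ' '
```

```text
top -0.07
-130:0/0 -124:0/0 -118:0/0 -112:0/0 -106:0/0 -100:270/70 -94:256/87 -88:259/83 -82:0/0 -76:0/0 -70:0/0 -64:0/0 -58:0/0 -52:0/0 -46:0/0 -40:0/0 -34:0/0 -28:0/0 -22:256/157 -16:257/168 -10:257/169 -4:257/170 2:259/169 8:257/169 14:257/169 20:257/170 26:256/171 32:257/169 38:257/172 44:257/172 50:257/173 56:256/173 62:258/173 68:257/173 74:257/174 80:257/174 86:257/174 92:258/175 98:263/146 104:252/168 110:0/0 116:0/0 1
top 0.04
-130:0/0 -124:0/0 -118:0/0 -112:0/0 -106:0/0 -100:252/107 -94:0/0 -88:0/0 -82:0/0 -76:252/66 -70:259/140 -64:257/148 -58:257/152 -52:256/157 -46:258/151 -40:258/160 -34:258/148 -28:259/161 -22:258/161 -16:259/159 -10:261/148 -4:257/150 2:255/166 8:255/168 14:257/169 20:257/167 26:255/163 32:257/154 38:258/157 44:258/157 50:256/165 56:257/161 62:257/158 68:256/158 74:257/162 80:257/161 86:257/158 92:257/153 98:270/147
scene -0.07
-130:0/0 -124:0/0 -118:0/0 -112:0/0 -106:0/0 -100:266/100 -94:0/0 -88:257/124 -82:257/109 -76:0/0 -70:0/0 -64:0/0 -58:0/0 -52:0/0 -46:0/0 -40:0/0 -34:0/0 -28:0/0 -22:0/0 -16:0/0 -10:0/0 -4:0/0 2:0/0 8:0/0 14:0/0 20:0/0 26:0/0 3
[... 446 characters left out ...]
 -4:258/212 2:257/211 8:257/210 14:257/213 20:257/209 26:256/209 32:256/209 38:257/208 44:257/205 50:257/208 56:257/206 62:258/204 68:257/205 74:257/202 80:257/201 86:256/202 92:2
24.0 [ 0.61443305 -0.22395728  0.26003519] [-0.73479672  0.03222633 -0.17084426]
80:257/174 86:257/174 92:257/175 98:266/148 104:252/169 110:0/0 116:0/0 122:0/0 128:0/0 134:0/0 140:0/0 146:0/0 80:257/161 86:256/160 92:258/147 98:265/148 104:253/167 110:0/0 116:0/0 122:0/0 128:0/0 134:0/0 140:0/0 146:0/0 80:257/205 86:256/209 92:257/177 98:266/131 104:0/0 110:0/0 116:0/0 122:0/0 128:0/0 134:0/0 140:0/0 146:0/0 80:257/203 86:256/202 92:261/150 98:266/122 104:0/0 110:0/0 116:0/0 122:0/0 128:0/0 134:0/0 140:0/0 146:0/0
```

>>> drive_tool(increments=[0, 0, -3, 0, 0, 0, 0, 2, -3, 0, 0, 0, 0, 4, -3, 0, 0, 0, 0, 6, -3, 0, 0, 0, 0, 6, -3, 0, 0, 0])

```text
time: 24.6
tcp_pos: [0.6144, -0.2181, 0.2571]
tool_rot: [180.0, 0.0, 93.5]
contact_force: [-0.2, -0.4, 0.6]
grip_width: -0.0003
gripper_force: 0.0
```

>>> drive_tool(increments=[0, 2, 0, 0, 0, 0, 0, 4, 0, 0, 0, 0, 0, 6, 0, 0, 0, 0, 0, 6, 0, 0, 0, 0])

```text
time: 25.0
tcp_pos: [0.6144, -0.2121, 0.257]
tool_rot: [180.0, -0.0, 93.5]
contact_force: [-0.2, 0.7, -1.1]
grip_width: -0.0
gripper_force: 0.0
```

```bash
python3 prof.py | grep -v '^[ts]' | tr ' ' '\n' | grep -E '^(-1..|-9.|8.|9.|10.|11.):' | tr '\n' ' '
python3 - <<'E'
from h import *
d=cam("wrist"); cv2.imwrite("pics/w3.png",d["frame"][:,:,::-1])
E
```

```text
-130:0/0 -124:0/0 -118:0/0 -112:0/0 -106:0/0 -100:268/71 -94:255/85 80:256/174 86:257/174 92:257/174 98:262/143 104:252/169 110:0/0 116:0/0 -130:0/0 -124:0/0 -118:0/0 -112:0/0 -106:0/0 -100:0/0 -94:0/0 80:257/161 86:259/160 92:256/158 98:263/148 104:253/164 110:0/0 116:0/0 -130:0/0 -124:0/0 -118:0/0 -112:0/0 -106:0/0 -100:266/98 -94:0/0 80:258/194 86:256/202 92:258/165 98:266/130 104:0/0 110:0/0 116:0/0 -130:0/0 -124:0/0 -118:0/0 -112:0/0 -106:267/105 -100:266/116 -94:264/147 80:257/203 86:257/202 92:259/151 98:269/124 104:0/0 110:0/0 116:0/0
```

View pics/w3.png

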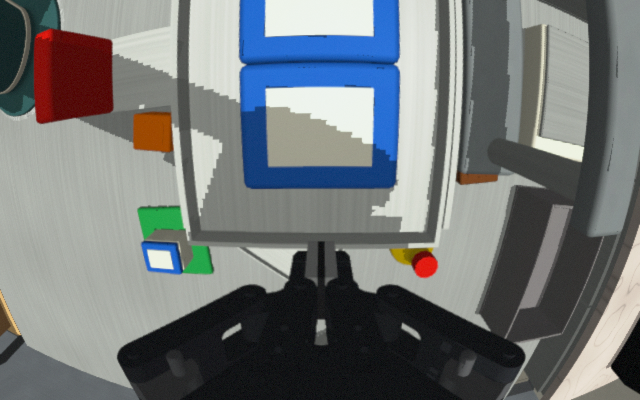

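Wrist view: two empties touching each other (320,30),(320,125), rear rim at row 240, fingertips at (322,245) right at the rim. Step on slowly.

>>> drive_tool(increments=[0, 2, 0, 0, 0, 0, 0, 4, 0, 0, 0, 0, 0, 6, 0, 0, 0, 0])

```text
time: 25.45
tcp_pos: [0.6144, -0.2062, 0.257]
tool_rot: [-180.0, -0.0, 93.5]
contact_force: [0.8, 0.3, 0.5]
grip_width: -0.0003
gripper_force: 0.0
```

>>> drive_tool(increments=[0, 2, 0, 0, 0, 0, 0, 4, 0, 0, 0, 0, 0, 6, 0, 0, 0, 0])

```text
time: 25.75
tcp_pos: [0.6144, -0.2001, 0.257]
tool_rot: [-180.0, 0.0, 93.5]
contact_force: [-0.7, 0.4, 0.1]
grip_width: 0.0
gripper_force: 0.0
```

```bash
python3 prof.py | grep -v '^[ts]' | tr ' ' '\n' | grep -E '^(-1..|-9.|8.|9.|10.|11.):' | tr '\n' ' '
python3 - <<'E'
from h import *
d=cam("scene"); W=pts(d); g=d["frame"].max(-1)
# points of hand near TCP column
t=status.observe()["tcp_pos"]; print(t)
K=d["mtx"]
for z in (t[2],.272,.285,.3):
    p=d["R"]@np.array([t[0],t[1],z])+d["t"]; u=K@p/p[2]; print(z,u[:2].round(1),p[2].round(3), d["z_map"][int(round(u[1])),int(round(u[0]))])
ys,xs=np.mgrid[:400,:640]; m=(g<70)&(abs(W[...,0]-t[0])<.03)&(abs(W[...,1]-t[1])<.03)&(W[...,2]>.2)&(W[...,2]<.36)
Q=W[m]; 
for lo in np.arange(.25,.36,.01):
    q=Q[(Q[:,2]>=lo)&(Q[:,2]<lo+.01)]; print(round(lo,2),len(q),q.mean(0).round(3) if len(q) else '', (q.min(0).round(3),q.max(0).round(3)) if len(q) else '')
E
```

```text
-130:0/0 -124:0/0 -118:0/0 -112:0/0 -106:0/0 -100:270/72 -94:257/85 80:256/174 86:257/175 92:258/174 98:258/147 104:253/167 110:0/0 116:0/0 -130:0/0 -124:0/0 -118:0/0 -112:0/0 -106:0/0 -100:0/0 -94:0/0 80:257/161 86:256/160 92:257/148 98:270/147 104:254/165 110:0/0 116:0/0 -130:0/0 -124:0/0 -118:0/0 -112:0/0 -106:0/0 -100:265/98 -94:0/0 80:257/163 86:256/195 92:258/167 98:266/127 104:0/0 110:0/0 116:0/0 -130:0/0 -124:0/0 -118:0/0 -112:0/0 -106:265/96 -100:264/113 -94:260/160 80:257/202 86:256/202 92:260/151 98:266/119 104:268/135 110:0/0 116:0/0 [ 0.61441678 -0.20022671  0.25702101]
0.25702101169617364 [289.7 242.2] 1.154 1.1521953
0.272 [289.2 239.1] 1.142 1.1204004
0.285 [288.8 236.3] 1.132 1.1138695
0.3 [288.3 233. ] 1.12 1.0958462
0.25 0  
0.26 0  
0.27 0  
0.28 0  
0.29 3 [ 0.619 -0.207  0.295] (array([ 0.615, -0.208,  0.293]), array([ 0.622, -0.205,  0.298]))
0.3 19 [ 0.622 -0.206  0.305] (array([ 0.609, -0.212,  0.3  ]), array([ 0.629, -0.197,  0.31 ]))
0.31 16 [ 0.621 -0.208  0.316] (array([ 0.61 , -0.212,  0.311]), array([ 0.629, -0.201,  0.319]))
0.32 16 [ 0.617 -0.21   0.325] (array([ 0.608, -0.213,  0.321]), array([ 0.629, -0.207,  0.33 ]))
0.33 43 [ 0.62  -0.208  0.336] (array([ 0.589, -0.215,  0.33 ]), array([ 0.644, -0.19 ,  0.34 ]))
0.34 56 [ 0.623 -0.207  0.344] (array([ 0.586, -0.215,  0.34 ]), array([ 0.643, -0.19 ,  0.35 ]))
0.35 30 [ 0.617 -0.214  0.355] (array([ 0.586, -0.219,  0.35 ]), array([ 0.642, -0.193,  0.36 ]))
```

Run:
```python
from h import *
d=cam("scene"); W=pts(d)
for u in (285,289,293):
    print(u)
    for v in range(226,250,1): print(v,W[v,u].round(3),d["frame"][v,u], end=" | ")
d=cam("top"); W=pts(d)
```

```text
285
226 [ 0.62  -0.215  0.355] [20 21 20] | 227 [ 0.621 -0.216  0.352] [22 25 25] | 228 [ 0.614 -0.209  0.334] [25 26 26] | 229 [ 0.613 -0.208  0.327] [41 42 42] | 230 [ 0.612 -0.208  0.322] [57 57 57] | 231 [ 0.615 -0.212  0.325] [58 57 55] | 232 [ 0.614 -0.212  0.32 ] [58 57 57] | 233 [ 0.614 -0.212  0.316] [58 58 57] | 234 [ 0.613 -0.211  0.309] [59 60 57] | 235 [ 0.613 -0.212  0.307] [69 69 67] | 236 [ 0.613 -0.212  0.301] [77 78 76] | 237 [ 0.611 -0.211  0.294] [89 88 85] | 238 [ 0.598 -0.197  0.259] [104 104 100] | 239 [ 0.598 -0.198  0.256] [120 120 115] | 240 [ 0.599 -0.199  0.254] [125 125 119] | 241 [ 0.603 -0.204  0.258] [125 126 121] | 242 [ 0.61  -0.212  0.271] [122 123 117] | 243 [ 0.612 -0.216  0.273] [112 112 107] | 244 [ 0.61  -0.214  0.266] [97 98 94] | 245 [ 0.611 -0.216  0.264] [91 91 88] | 246 [ 0.609 -0.214  0.255] [88 88 86] | 247 [ 0.512 -0.106  0.013] [84 85 83] | 248 [ 0.513 -0.108  0.011] [83 84 84] | 249 [ 0.515 -0.111  0.011] [81 84 83] | 289
226 [ 0.632 -0.215  0.364] [22 19 24] | 227 [ 0.631 -0.214  0.358] [19 21 23] | 228 [ 0.63  -0.214  0.352] [19 21 
[... 1160 characters left out ...]
-0.211  0.333] [22 24 25] | 234 [ 0.626 -0.197  0.301] [40 40 40] | 235 [ 0.627 -0.199  0.3  ] [64 64 63] | 236 [ 0.612 -0.181  0.258] [84 85 82] | 237 [ 0.612 -0.182  0.255] [100 102  99] | 238 [ 0.616 -0.187  0.259] [115 115 110] | 239 [ 0.615 -0.187  0.254] [122 122 117] | 240 [ 0.618 -0.19   0.256] [122 122 117] | 241 [ 0.62  -0.193  0.257] [123 123 118] | 242 [ 0.621 -0.195  0.257] [122 123 118] | 243 [ 0.622 -0.197  0.255] [122 123 117] | 244 [ 0.625 -0.201  0.259] [123 123 119] | 245 [ 0.626 -0.203  0.257] [123 124 118] | 246 [ 0.633 -0.212  0.27 ] [118 119 114] | 247 [ 0.635 -0.215  0.272] [106 107 104] | 248 [ 0.636 -0.216  0.27 ] [95 96 91] | 249 [ 0.634 -0.214  0.26 ] [90 92 87] |
```

Depth shows the shut fingertips actually end ≈ 0.29 when TCP reads 0.257, i.e. ~31 mm higher than assumed. So back off and go 26 mm lower.

>>> drive_tool(increments=[3, -25, 0, 0, 0, 0, 3, -50, 0, 0, 0, 0, 3, -50, 0, 0, 0, 0, 3, -50, 0, 0, 0, 0, 3, -50, -13, 0, 0, 0, 3, -50, -26, 0, 0, 0, 3, -50, -26, 0, 0, 0])

```text
time: 26.7
tcp_pos: [0.6167, -0.2494, 0.2279]
tool_rot: [-179.8, -0.1, 93.5]
contact_force: [-0.1, -0.2, -0.7]
grip_width: 0.0002
gripper_force: 0.0
```

>>> drive_tool(increments=[0, 8, 0, 0, 0, 0, 0, 14, 0, 0, 0, 0, -1, 18, 0, 0, 0, 0, -1, 22, 0, 0, 0, 0, -2, 26, 0, 0, 0, 0, -2, 30, 0, 0, 0, 0, -2, 34, 0, 0, 0, 0, -2, 38, 0, 0, 0, 0])

```text
time: 27.5
tcp_pos: [0.6154, -0.2127, 0.2314]
tool_rot: [180.0, 0.1, 93.5]
contact_force: [0.9, -5.8, 2.0]
grip_width: -0.0001
gripper_force: 2.8
```

```bash
python3 prof.py | grep -v '^[ts]' | tr ' ' '\n' | grep -E '^(-1..|-9.|8.|9.|10.|11.|12.|13.):' | tr '\n' ' '
python3 - <<'E'
from h import *
d=cam("scene"); W=pts(d); t=status.observe()["tcp_pos"]; K=d["mtx"]
p=d["R"]@(t+[0,0,.02])+d["t"]; u=(K@p/p[2])[:2]; print(t,u)
x=int(u[0])
for v in range(int(u[1])-10,int(u[1])+14): print(v,W[v,x].round(3),d["frame"][v,x][0],end=" | ")
E
```

```text
-130:0/0 -124:0/0 -118:0/0 -112:0/0 -106:0/0 -100:0/0 -94:254/94 80:256/172 86:256/173 92:256/173 98:257/174 104:257/175 110:271/141 116:0/0 122:0/0 128:0/0 134:0/0 -130:0/0 -124:0/0 -118:0/0 -112:0/0 -106:0/0 -100:0/0 -94:0/0 80:257/148 86:257/145 92:258/146 98:256/152 104:258/145 110:272/161 116:0/0 122:0/0 128:0/0 134:0/0 -130:0/0 -124:0/0 -118:0/0 -112:0/0 -106:0/0 -100:0/0 -94:252/103 80:255/160 86:258/179 92:257/181 98:257/195 104:256/198 110:259/134 116:254/102 122:0/0 128:0/0 134:0/0 -130:0/0 -124:0/0 -118:0/0 -112:0/0 -106:0/0 -100:0/0 -94:251/130 80:257/203 86:257/203 92:257/202 98:257/200 104:256/191 110:264/128 116:271/134 122:0/0 128:0/0 134:0/0 [ 0.61538163 -0.21214324  0.2311087 ] [287.61645723 247.14645053]
237 [ 0.633 -0.229  0.336] 19 | 238 [ 0.631 -0.228  0.328] 19 | 239 [ 0.627 -0.223  0.313] 22 | 240 [ 0.627 -0.224  0.311] 22 | 241 [ 0.626 -0.223  0.304] 33 | 242 [ 0.624 -0.222  0.296] 45 | 243 [ 0.623 -0.221  0.289] 60 | 244 [ 0.622 -0.22   0.282] 65 | 245 [ 0.623 -0.222  0.281] 67 | 246 [ 0.622 -0.221  0.275] 69 | 247 [ 0.623 -0.223  0.273] 70 | 248 [ 0.623 -0.223  0.269] 72 | 249 [ 0.521 -0.108  0.012] 78 | 250 [ 0.521 -0.11   0.008] 81 | 251 [ 0.525 -0.115  0.012] 79 | 252 [ 0.528 -0.119  0.015] 80 | 253 [ 0.528 -0.12   0.011] 78 | 254 [ 0.531 -0.124  0.013] 81 | 255 [ 0.532 -0.125  0.009] 81 | 256 [ 0.533 -0.128  0.008] 81 | 257 [ 0.538 -0.133  0.015] 80 | 258 [ 0.538 -0.135  0.011] 79 | 259 [ 0.542 -0.139  0.015] 80 | 260 [ 0.543 -0.141  0.013] 79 |
```

Now the sheet is moving (front rim +12 mm). Lower 4 mm for a better bite and continue.

>>> drive_tool(increments=[0, -2, 0, 0, 0, 0, 0, -2, -4, 0, 0, 0, 0, 0, -4, 0, 0, 0, 0, 4, -4, 0, 0, 0, -1, 9, -4, 0, 0, 0, -1, 15, -4, 0, 0, 0, -1, 22, -4, 0, 0, 0, -2, 29, -4, 0, 0, 0, -2, 36, -4, 0, 0, 0, -3, 43, -4, 0, 0, 0, -3, 48, -4, 0, 0, 0, -3, 53, -4, 0, 0, 0, -4, 58, -4, 0, 0, 0, -4, 63, -4, 0, 0, 0, -4, 68, -4, 0, 0, 0, -5, 74, -4, 0, 0, 0, -5, 80, -4, 0, 0, 0])

```text
time: 29.35
tcp_pos: [0.6104, -0.1319, 0.2271]
tool_rot: [180.0, 0.0, 93.5]
contact_force: [-0.1, -4.4, -1.6]
grip_width: -0.0005
gripper_force: 2.1
```

```bash
cat > loc.py <<'E'
from h import *
a=np.radians(3.5); ux=np.array([np.cos(a),np.sin(a)]); uy=np.array([-ux[1],ux[0]]); c=np.array([.6085,-.117])
for n in("top","scene"):
    d=cam(n); W=pts(d); p=W[...,:2]-c; X=p@ux; Y=p@uy; z=W[...,2]; g=d["frame"].min(-1)
    m=(abs(X)<.09)&(Y>-.13)&(Y<.33)&(z>.262)&(z<.276)&(abs(X)<.07); print(n,"rim Y",*[f"{q*1000:.0f}:{((Y>=q)&(Y<q+.005)&m).sum()}" for q in np.arange(-.12,.33,.005) if ((Y>=q)&(Y<q+.005)&m).sum()>6])
    hsv=cv2.cvtColor(d["frame"],cv2.COLOR_RGB2HSV); m=(hsv[...,0]>105)&(hsv[...,0]<130)&(hsv[...,1]>120)&(z>.27)&(z<.34)
    print("lids X",np.percentile(X[m],[2,98]).round(3),"Y",np.percentile(Y[m],[2,98]).round(3),"z",np.percentile(z[m],[10,50,90]).round(4)) if m.any() else 0
s=status.observe(); print(s["time"],s["tcp_pos"],s["contact_force"])
E
python3 loc.py
```

```text
top rim Y -5:23 65:7 100:7 115:7 155:7 160:9 170:7 190:36 195:10 315:27 320:53
lids X [-0.03   0.029] Y [0.053 0.141] z [0.3073 0.3126 0.3165]
scene rim Y -30:11 -25:18 -10:10 -5:64 185:7 190:110 195:28 315:65 320:60
lids X [-0.027  0.03 ] Y [0.043 0.137] z [0.3091 0.3121 0.3149]
29.45 [ 0.61042226 -0.13133774  0.22712427] [-0.67234979  0.30441389 -0.06407987]
```

>>> drive_tool(increments=[0, 5, 0, 0, 0, 0, -1, 11, 0, 0, 0, 0, -1, 17, 0, 0, 0, 0, -1, 23, 0, 0, 0, 0, -2, 29, 0, 0, 0, 0, -2, 35, 0, 0, 0, 0, -3, 41, 0, 0, 0, 0, -3, 47, 0, 0, 0, 0, -3, 53, 0, 0, 0, 0, -4, 59, 0, 0, 0, 0, -4, 65, 0, 0, 0, 0, -4, 71, 0, 0, 0, 0, -5, 77, 0, 0, 0, 0, -5, 83, 0, 0, 0, 0, -5, 88, 0, 0, 0, 0, -6, 92, 0, 0, 0, 0, -6, 96, 0, 0, 0, 0, -6, 100, 0, 0, 0, 0])

```text
time: 31.25
tcp_pos: [0.6044, -0.0323, 0.2271]
tool_rot: [180.0, 0.0, 93.5]
contact_force: [0.5, -4.6, 0.6]
grip_width: 0.0002
gripper_force: 2.5
```

```bash
python3 loc.py
```

```text
top rim Y 95:19 195:7 290:49 315:24 320:53
lids X [-0.031  0.029] Y [0.166 0.241] z [0.3056 0.3107 0.3152]
scene rim Y 70:8 75:16 90:24 95:68 165:7 170:7 180:7 200:7 205:7 290:74 295:24 315:57 320:61
lids X [-0.013  0.029] Y [0.144 0.241] z [0.3079 0.3108 0.3135]
31.35 [ 0.60441327 -0.03185226  0.22705537] [-0.17164077  0.15036116  0.55494849]
```

>>> drive_tool(increments=[0, 4, 0, 0, 0, 0, 0, 7, 0, 0, 0, 0, -1, 10, 0, 0, 0, 0, -1, 12, 0, 0, 0, 0, -1, 14, 0, 0, 0, 0])

```text
time: 31.85
tcp_pos: [0.6033, -0.0181, 0.2269]
tool_rot: [-180.0, -0.0, 93.5]
contact_force: [0.5, -4.3, -0.5]
grip_width: -0.0004
gripper_force: 1.8
```

>>> drive_tool(increments=[0, 1, 0, 0, 0, 0, 0, 2, 0, 0, 0, 0, 0, 3, 0, 0, 0, 0])

```text
time: 32.15
tcp_pos: [0.6034, -0.0153, 0.2269]
tool_rot: [-180.0, -0.0, 93.5]
contact_force: [0.8, -3.6, -2.0]
grip_width: 0.0001
gripper_force: 1.8
```

>>> drive_tool(increments=[0, 1, 0, 0, 0, 0, 0, 2, 0, 0, 0, 0, 0, 2, 0, 0, 0, 0])

```text
time: 32.45
tcp_pos: [0.6034, -0.0131, 0.2269]
tool_rot: [-180.0, -0.0, 93.5]
contact_force: [1.2, -1.5, -1.1]
grip_width: -0.0002
gripper_force: 0.9
```

>>> drive_tool(increments=[0, 1, 0, 0, 0, 0, 0, 2, 0, 0, 0, 0, 0, 2, 0, 0, 0, 0])

```text
time: 32.75
tcp_pos: [0.6034, -0.0112, 0.227]
tool_rot: [-180.0, -0.0, 93.5]
contact_force: [1.4, -1.6, -1.0]
grip_width: -0.0
gripper_force: 0.9
```

>>> drive_tool(increments=[0, 1, 0, 0, 0, 0, 0, 2, 0, 0, 0, 0, 0, 2, 0, 0, 0, 0])

```text
time: 33.05
tcp_pos: [0.6033, -0.0094, 0.227]
tool_rot: [-180.0, 0.0, 93.5]
contact_force: [-1.0, -4.6, -2.3]
grip_width: -0.0002
gripper_force: 2.2
```

```bash
python3 loc.py
```

```text
top rim Y 115:12 310:14 315:69 320:51
lids X [-0.031  0.028] Y [0.194 0.264] z [0.3054 0.3103 0.3142]
scene rim Y 95:18 100:11 115:66 120:13 220:8 240:7 310:34 315:85 320:28
lids X [-0.007  0.03 ] Y [0.165 0.263] z [0.3067 0.3095 0.3124]
33.15 [ 0.6033545  -0.00944864  0.2269698 ] [-1.00192547 -4.66693623 -1.93839184]
```

>>> drive_tool(increments=[0, 1, 0, 0, 0, 0, 0, 2, 0, 0, 0, 0, 0, 2, 0, 0, 0, 0])

```text
time: 33.45
tcp_pos: [0.6031, -0.0092, 0.227]
tool_rot: [-179.9, 0.2, 93.4]
contact_force: [-3.3, -18.9, -2.1]
grip_width: -0.0001
gripper_force: 9.2
```

>>> drive_tool(increments=[0, 1, 0, 0, 0, 0, 0, 1, 0, 0, 0, 0])

```text
time: 33.65
tcp_pos: [0.603, -0.0092, 0.227]
tool_rot: [-179.9, 0.3, 93.4]
contact_force: [-5.5, -25.5, -0.8]
grip_width: 0.0003
gripper_force: 12.6
```

Firmly against the stop. Retreat.

>>> drive_tool(increments=[0, -3, 0, 0, 0, 0, 1, -12, 0, 0, 0, 0, 2, -30, 0, 0, 0, 0, 2, -30, 0, 0, 0, 0, 2, -30, 50, 0, 0, 0, 2, -30, 100, 0, 0, 0, 2, -30, 150, 0, 0, 0, -50, -100, 150, 0, 0, 0, -150, -200, 150, 0, 0, 0, -150, -200, 150, 0, 0, 0, -150, -200, 150, 0, 0, 0, -150, -250, 150, 0, 0, 0, -150, -250, 150, 0, 0, 0, -150, -250, 150, 0, 0, 0])

```text
time: 35.05
tcp_pos: [0.4523, -0.259, 0.3768]
tool_rot: [-180.0, 0.0, 93.3]
contact_force: [0.6, 1.2, -0.7]
grip_width: 0.0002
gripper_force: 0.0
```

```bash
python3 loc.py
python3 - <<'E'
from h import *
a=cam("scene")["frame"][80:330,160:440,::-1]
cv2.imwrite("pics/f.png",cv2.resize(a,None,fx=2.4,fy=2.4,interpolation=2))
E
```

```text
top rim Y 115:23 120:23 310:7 315:73 320:51
lids X [-0.031  0.029] Y [0.166 0.263] z [0.3051 0.3101 0.314 ]
scene rim Y 115:102 120:22 160:42 165:35 185:7 215:7 310:55 315:80 320:36
lids X [-0.028  0.03 ] Y [0.163 0.262] z [0.3068 0.3099 0.3122]
35.15 [ 0.45325192 -0.25673028  0.37700535] [0.25584677 0.23483661 0.13805887]
```

View pics/f.png

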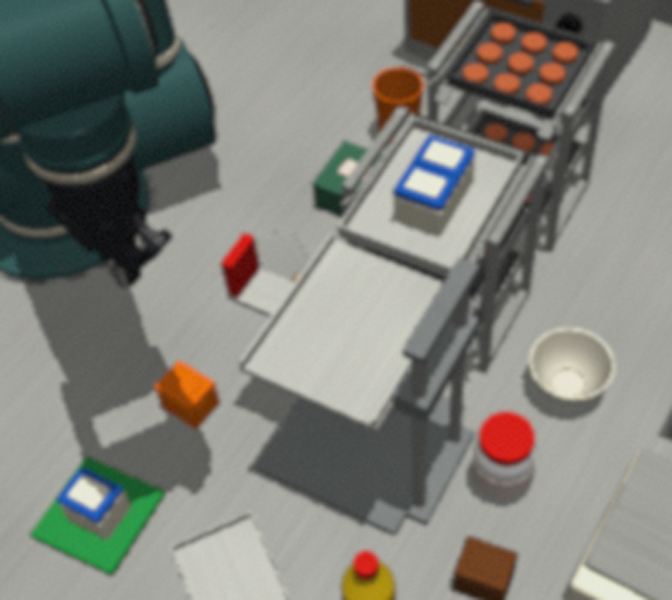

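The final view shows the sheet home in the rack's top rails with both empties upright (425,180). The full tub is upright on the trivet (95,500), bystanders are undisturbed and the arm is clear.

```bash
python3 -c "
from rig import r
print(r.hand_in())"
```

```text
the job is handed in; nothing more can be done
None
```

The job is handed in at about 35 s on the robot's clock: the full tub stands upright on the trivet, and the sheet is against the stop on the nearer rack's top rails with both empties upright. My first push passed over the rim and slid the empties together on the sheet.

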